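# Open the pinch-latched wash basket and sort the cleaned parts into bins

## Task

The small injector parts have come out of the ultrasonic bath in the wire wash basket. Pinch the two sprung tabs on top of its lid towards each other to free the lid, lift it off and lay it flat, right way up, on the bench top; then take the four parts out of the basket and put each into the picking bin that already holds one of its own kind (hexagon nut, round nut, bolt). Keep the parts already in the bins there, and leave the injector, the spanner and the lidded tin where they are.

Things in the scene. Friction and masses are not known exactly. Their poses are not given: they have to be found in the camera images.
- basket: Stainless wire wash basket, fixed on the bench. Origin: centre of its underside; x along its length, y across, z up. Outside 228 x 112 mm, rim 40 mm above the bench; a wire loop sticks out 20 mm from each end below the rim. Midway along each long side (y = +-58.5 mm) a sheet ear, 44 mm long and 3 mm thick, rises to 57.5 mm above the bench; its window holds a bolt of the lid.
- basket_in (a point): Centre of the basket's inner floor, 6 mm above the bench; the floor is 220 x 104 mm, walls 34 mm high. The four washed parts lie on it in a row along the basket's x, about 50 mm apart and within 15 mm of its centre line, with clear floor on the long sides of each.
- lid: Loose wire-grid lid, 226 x 111 mm, 3 mm thick, 0.2 kg, lying on the basket rim at the start. Origin: centre of its underside; x along its length, y across, z up. In its middle is a pinch latch (see lid_grip) that locks it to the basket's ears; with both tabs pinched it lifts straight up and hangs level from them. It lies flat on its underside on the bench or its 2 mm orange mat.
- lid_grip (a point): Where to grip: midway between the two upright tabs, 26 mm above the lid's underside; axes as the lid. The tabs face each other across y, 26 mm wide, standing 5 to 37 mm above the underside; outer faces 46 mm apart at rest, 30 mm pinched. A flat bolt (10 mm wide, top 10.5 mm up) runs out from each tab's foot through a guide (y = 47 to 53 mm, top 14 mm): keep fingertips above it.
- latch_a (a joint): Travel in m of the tab and bolt on the lid's +y side: 0 = sprung out (locked), 0.008 = fully pinched; the bolt clears its ear by 0.0065. Spring force 3.2 N at rest, 6.4 N fully pinched. Springs back out when let go.
- latch_b (a joint): The same for the tab and bolt on the lid's -y side.
- hex_nut_1: Plain steel hexagon nozzle nut, hexagon below and a narrower hexagon on top, 22 mm across flats (its x axis), 26 mm across corners (y), 16 mm high, 50 g; in the basket. The widest part is the lower 10 mm. Origin: centre of its underside, z up as it stands at the start.
- hex_nut_2: A second hexagon nut like hex_nut_1, in the basket.
- round_nut: Round steel nozzle nut (a stepped round sleeve), 22 mm diameter in its lower 13 mm, narrower above, 22 mm high, 50 g; in the basket. Origin: centre of its underside, z up as it stands at the start.
- bolt: M8 hexagon-head bolt lying on the basket floor roughly along the basket, 41 mm long, head 8 mm long and 16 mm across flats, shank 8 mm diameter, 30 g. Origin: centre of the head's end face; its z axis points along the shank to the thread's end (level but for 0.13 rad downwards). Widest at the head (18 mm across corners).
- bin_hex: Grey plastic picking bin for hexagon nuts (one stands at its back), fixed on the bench. All bins are alike: 120 mm deep (x), 92 mm wide (y), walls 3 mm. Origin: centre of the underside; x towards the higher back wall. Inner floor 4 mm up; front wall top 20 mm, sides 36 mm, back 42 mm above the bench. The part in it lies 30 to 45 mm behind the middle; middle and front are empty.
- bin_round: The same kind of bin, for round nuts: it holds one at its back.
- bin_bolt: The same kind of bin, for bolts: it holds one lying at its back.
- sample_hex: The hexagon nut that already stands in bin_hex, same as hex_nut_1.
- sample_round: The round nut that already stands in bin_round, same as round_nut.
- sample_bolt: The bolt that already lies in bin_bolt, same as bolt; origin at the end of its head, z along the shank.
- injector: Bystander: a steel diesel injector, 158 x 70 x 27 mm, lying on the bench beyond the bins. Origin: centre of its underside.
- spanner: Bystander: a combination spanner, 163 mm long, lying flat on the bench beyond the bins. Origin: centre of its underside.
- tin_0: Bystander: a small lidded tin, 52 mm diameter and 50 mm high, on the bench beyond the basket. Origin: centre of its underside.
Not all that is in view belongs to the job. Leave any purple look-alike of the bin_hex alone.

How it is judged (in metres and radians):
On the way, in this order (a step that is already met when the one before it is completed fails the run):
1. both tabs of the lid's latch are pinched in far enough to draw the bolts (value of joint each of latch_a, latch_b above 0.0045 m), for 0.1 s.
2. the lid lies flat and let go on the bench top (height (world z) of lid below 0.006 m and angle between lid's own z axis and vertical below 0.06 rad and value of joint each of latch_a, latch_b below 0.0015 m and linear speed of lid below 0.02 m/s), for 0.2 s.
At the end, for the whole second after the job is handed in: All four parts and the three samples are at rest in their own kind's bin (origin within 57 mm of its middle front to back, 44 mm sideways, at most 35 mm above its underside); the lid is let go and lies right way up, flat within 0.06 rad, on the bench (underside at most 6 mm above it) (all of step 2 and x of hex_nut_1 in the frame of bin_hex between -0.057 and 0.057 m and y of hex_nut_1 in the frame of bin_hex between -0.044 and 0.044 m and z of each of hex_nut_1, hex_nut_2, sample_hex in the frame of bin_hex below 0.035 m and linear speed of each of hex_nut_1, hex_nut_2, round_nut, bolt, sample_hex, sample_round, sample_bolt below 0.02 m/s and x of hex_nut_2 in the frame of bin_hex between -0.057 and 0.057 m and y of hex_nut_2 in the frame of bin_hex between -0.044 and 0.044 m and x of round_nut in the frame of bin_round between -0.057 and 0.057 m and y of round_nut in the frame of bin_round between -0.044 and 0.044 m and z of each of round_nut, sample_round in the frame of bin_round below 0.035 m and x of bolt in the frame of bin_bolt between -0.057 and 0.057 m and y of bolt in the frame of bin_bolt between -0.044 and 0.044 m and z of each of bolt, sample_bolt in the frame of bin_bolt below 0.035 m and x of sample_hex in the frame of bin_hex between -0.057 and 0.057 m and y of sample_hex in the frame of bin_hex between -0.044 and 0.044 m and x of sample_round in the frame of bin_round between -0.057 and 0.057 m and y of sample_round in the frame of bin_round between -0.044 and 0.044 m and x of sample_bolt in the frame of bin_bolt between -0.057 and 0.057 m and y of sample_bolt in the frame of bin_bolt between -0.044 and 0.044 m); the robot touches nothing.
It fails at once if the injector, the spanner or the tin is moved by more than 30 mm (distance of any of injector, spanner, tin_0 from where it was at the start of the episode above 0.03 m).
It also fails if it takes over 72 s, if anything falls off the work surface, if the arm or the gripper's body presses on something with over 40 N, if the wrist force passes 120 N, or if a joint passes its speed limit or range.

## Robot

A 6-joint arm with a two-finger parallel gripper is mounted at the origin on a cart in front of the work surface, level with it; the furniture and walls round the work are solid. World frame = base frame: x ahead of the robot, y to its left, z up, the work surface at z = 0. Lengths are in mm, angles in rad, forces in N, time in s.
With the tool pointing down it reaches from about 350 to 975 mm from the base axis. Payload 7.1 kg.
Tool frame: the origin (TCP) lies on the front face of the gripper's body, between the roots of the fingers; the fingertips stand 80 mm ahead of it and the grasp point (between the pads) lies 61 mm ahead of it; z points along the fingers, y is the line along which they close (so a half turn about z gives the same grasp; the last joint's range is limited). The gripper opens to 88 mm and grips with 3 to 60 N. Pads are 20 mm wide; open, the fingers measure 115 mm over their backs; the gripper's body (75 mm by 178 mm) begins 61 mm behind the grasp point.
Start: joints at [-1.252, 0.423, 1.63, -0, 1.089, -0.019], TCP at [207.15, -589.656, 302.675] pointing down, gripper open.
Joint ranges: [-3, 3], [-0.9, 2.11], [0.09, 2.58], [-1.31, 4.45], [0.11, 2.69], [-2.54, 2.54]. Speed limits (rad/s): [2.39, 2.39, 3.01, 3.14, 3.14, 3.14].

## Interface

Orientations are given as a rotation vector (axis times angle).
In Python, from workcell import readout, vision, close_job gives the robot as it stands.
- The arm moves only by the tool servo_tool, never from a script. Its argument "plan" is a list that holds one entry, the list of rows, each a list of 7 numbers: the gripper command: -1 is fully open, 1 is shut, values between are in proportion, then the shift along the world's x, y, z in units of 40 mm (1.0 is 40 mm), then the turn, a rotation vector about the world's x, y, z in units of 5 degrees (1.0 is 5 degrees). A call has 1 to 5 rows; each row shifts and turns the commanded pose from where the row before left it; what a row does not reach is not made up. A row lasts 1/12 s, in which the tool goes at most 41.7 mm and 7.16 degrees, less where a joint would pass 70% of its speed; a pose out of reach is approached as far as the arm can. A call is refused whole if a number of a shift passes 1 or a number of a turn 1, either way. A call with a gripper value outside its range is refused whole. The fingers move at their own pace and stop on an object; the grip force is fixed at half the most. Time passes only in rows, so rows that do not move let the fingers close. It gives the time, the measured TCP pose, the force, the opening and the grip force at its end, in the units of the state.
- readout.get_obs(): the state, without advancing time (a new reading comes with each control period).
- vision.get_image(name): name is "scene" or "top"; returns the picture (400x640x3 uint8, red, green, blue); there is no depth.
- vision.camera_params(name): a dict with "fx", "fy", "cx", "cy" (pixels), "D" ([k1, k2, p1, p2, k3] as OpenCV has them; the pictures are not rectified), "rvec" (rotation vector, rad) and "tvec" (3), from world to camera coordinates, as OpenCV has them. Camera axes: x right, y down, z forward; pixel columns grow to the right and rows downward; lengths in mm; the calibration is good to about 2 mm. A picture is of the moment at which its call begins. camera_params takes no time and is no camera call.
- close_job(): hands the job in; it is judged then, once.
The state is a dict: "t": time; "qpos": joint angles; "qvel": joint speeds; "joint_torque": joint torques, N m; "ee_pos": TCP position; "orientation": TCP orientation; "ft_force": force on the tool from outside, world axes, zero at the start; "moment": the same for the moment, N m; "width": finger opening in mm; "grasp_force": force on a finger pad.
Only numpy, scipy, OpenCV 4.12 (cv2) and the standard library are available. Lean on these libraries where they do the work, as an engineer would, in place of code of your own. Each camera call takes 0.05 s, during which the arm holds its last target. There are 200 camera calls.

## Working session

There is one attempt and no reset: what is moved stays moved. The work goes in short steps, Python scripts to look and compute and a tool call to move; the robot and the scene stay as the last step left them, time stands still between calls to the robot, and variables do not carry over. Pictures are saved under pics/ and viewed, at most 10 in all, crops included, and the job is handed in when it is done.

Besides the shell and the picture viewer there is one more tool, called after "Request:" as name([rows], argument=value, ...), one row to a line, values as JSON. servo_tool: Moves the arm, as the interface text tells. Its arguments: {"type":"object","properties":{"plan":{"type":"array"}},"required":["plan"]}

```bash
mkdir -p pics; cat > h.py <<'E'
import cv2, numpy as np
from workcell import readout, vision, close_job
def img(n,f=None):
    a=vision.get_image(n)
    if f: cv2.imwrite('pics/'+f,a[:,:,::-1])
    return a
def ray(n,pts,z):
    p=vision.camera_params(n);K=np.array([[p['fx'],0,p['cx']],[0,p['fy'],p['cy']],[0,0,1.]])
    R=cv2.Rodrigues(np.array(p['rvec'],float))[0];t=np.array(p['tvec'],float)
    u=cv2.undistortPoints(np.array(pts,float).reshape(-1,1,2),K,np.array(p['D'],float))[:,0]
    d=np.c_[u,np.ones(len(u))]@R; c=-R.T@t
    z=np.broadcast_to(z,len(u)); return c+d*((z-c[2])/d[:,2])[:,None]
def proj(n,P):
    p=vision.camera_params(n);K=np.array([[p['fx'],0,p['cx']],[0,p['fy'],p['cy']],[0,0,1.]])
    return cv2.projectPoints(np.array(P,float).reshape(-1,1,3),np.array(p['rvec'],float),np.array(p['tvec'],float),K,np.array(p['D'],float))[0][:,0]
E
python3 - <<'E'
from h import *
for n in('scene','top'):
    img(n,n+'0.png');p=vision.camera_params(n);R=cv2.Rodrigues(np.array(p['rvec'],float))[0];print(n,p['fx'],-R.T@np.array(p['tvec']))
print(readout.get_obs())
E
```

```text
scene 490.95867175327805 [-251.7223521   723.74902344  993.02940428]
top 410.42648769084064 [ 413.29921879 -287.94476952 1326.8223453 ]
{'t': 0.1, 'qpos': array([-1.25199189e+00,  4.23769820e-01,  1.63058452e+00, -4.36000764e-06,
        1.08856908e+00, -1.90039669e-02]), 'qvel': array([ 3.28005656e-04, -1.88129537e-03, -8.70395505e-04, -5.70373011e-04,
       -9.88660422e-05, -7.47568862e-04]), 'joint_torque': array([-8.33890772e-04, -5.45612025e+01, -2.74324876e+01,  6.45134551e-02,
        1.89060322e-02, -5.34204207e-05]), 'ee_pos': array([ 207.04159308, -589.31488394,  301.98739325]), 'orientation': array([-3.09558933e+00, -5.27890807e-01,  3.18036269e-04]), 'ft_force': array([ 0.14411867, -0.18777384,  0.15460289]), 'moment': array([0.04152121, 0.01631373, 0.02049529]), 'grasp_force': 0.0, 'width': 87.34012268703003}
```

View pics/top0.png

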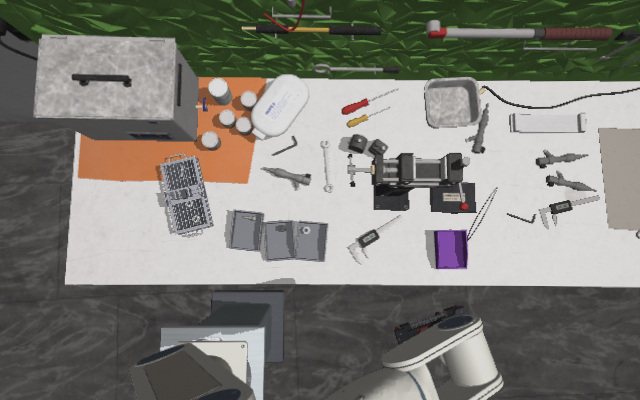

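View pics/scene0.png

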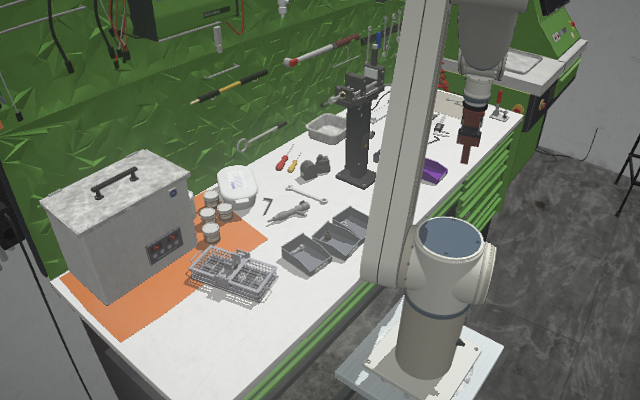

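Top view: the basket with lid is at (186,195), the grey bins at (246,230), (280,240) and (310,240), and the purple look-alike at (451,249). I'll enlarge the basket and bins and take measurements.

```bash
python3 - <<'E'
from h import *
a=img('top')
c=a[145:275,145:345]; c=cv2.resize(c,None,fx=4,fy=4,interpolation=cv2.INTER_CUBIC)
cv2.imwrite('pics/c1.png',c[:,:,::-1])
print(ray('top',[[186,195],[246,230],[280,240],[310,240],[70,285],[292,178],[210,141],[326,167]],0).round())
s=cv2.imread('pics/scene0.png')[200:310,180:380]; cv2.imwrite('pics/c2.png',cv2.resize(s,None,fx=4,fy=4,interpolation=cv2.INTER_CUBIC))
E
```

```text
[[ 561.   99.    0.]
 [ 450.  -95.    0.]
 [ 419. -205.    0.]
 [ 419. -301.    0.]
 [ 278.  440.    0.]
 [ 620. -240.    0.]
 [ 740.   29.    0.]
 [ 658. -351.    0.]]
```

View pics/c1.png

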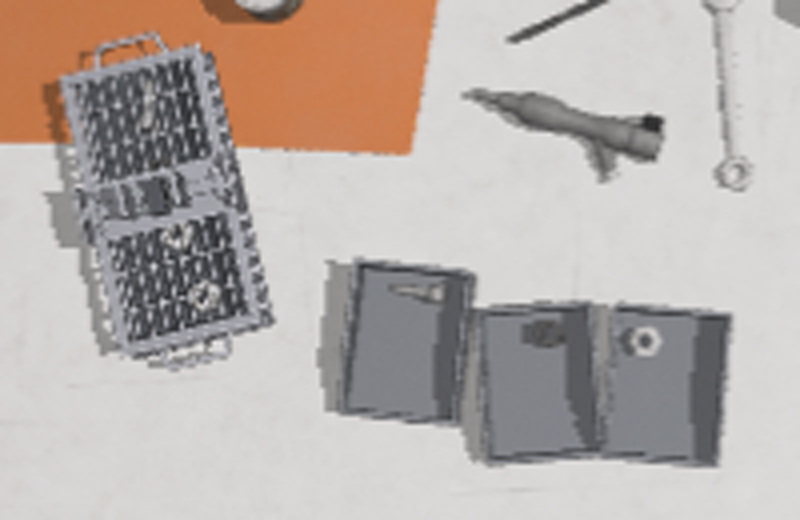

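View pics/c2.png

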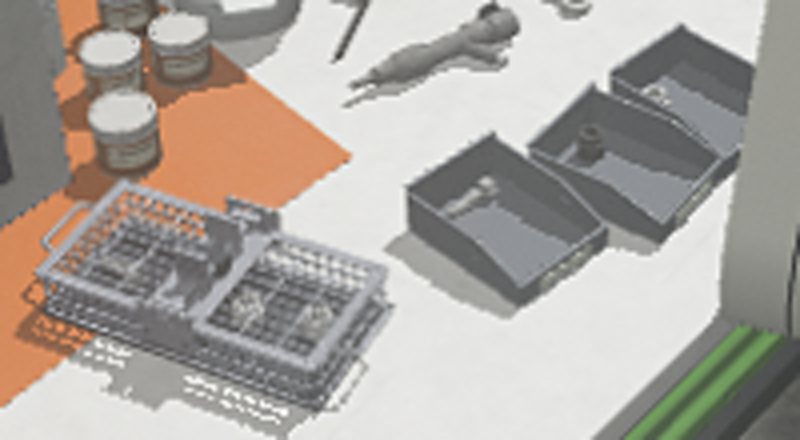

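The top crop (x4) shows the bolt in the left bin (405,345), the dark round nut in the middle bin (540,385), and the hexagon nut in the right bin (665,390). All three bins are grey, so the purple one at (451,249) is the look-alike to leave. In the basket, two nuts show at about (178,235) and (207,295), and something long at (148,105). The latch is at about (152,195).

```bash
python3 - <<'E'
from h import *
f=lambda P:np.array(P)/4-.375+145
L=ray('top',f([[62,78],[205,45],[272,322],[118,355]]),43);print('lid',L.round(1)[:,:2].tolist(),L.mean(0).round(1))
v=L[0]+L[1]-L[2]-L[3];w=L[0]+L[3]-L[1]-L[2];print(np.degrees(np.arctan2(v[1],v[0])),np.degrees(np.arctan2(-w[0],w[1])))
print('latch',ray('top',f([[152,195]]),70).round(1))
for n,P in dict(bolt=[[358,262],[474,272],[342,412],[455,425]],rnd=[[474,308],[590,303],[490,462],[600,458]],hex=[[612,306],[730,315],[602,458],[718,466]]).items():
    B=ray('top',f(P),[42,42,20,20]);d=B[0]+B[1]-B[2]-B[3];print(n,B.mean(0).round(1),np.degrees(np.arctan2(d[1],d[0])).round(1))
print('parts',ray('top',f([[148,105],[178,235],[207,295]]),14).round(1))
E
```

```text
lid [[652.7, 170.6], [680.5, 61.2], [463.1, 1.5], [437.1, 117.9]] [558.4  87.8  43. ]
14.54470966014266 13.430591131851232
latch [[558.1  89.3  70. ]]
bolt [ 447.9 -101.3   31. ] -6.6
rnd [ 417.4 -204.4   31. ] 5.1
hex [ 415.4 -303.8   31. ] -3.6
parts [[637.1 112.3  14. ]
 [532.8  84.4  14. ]
 [485.3  59.8  14. ]]
```

Request:
servo_tool([
  [[-0.5, 0.44, 0.85, 0, 0, 0, -0.27], [-0.5, 0.44, 0.85, 0, 0, 0, -0.27], [-0.5, 0.44, 0.85, 0, 0, 0, -0.27], [-0.5, 0.44, 0.85, 0, 0, 0, -0.27], [-0.5, 0.44, 0.85, 0, 0, 0, 0]],
])

```text
t: 0.57
ee_pos: [295.4, -417.9, 302.4]
orientation: [-3.118, -0.379, 0.0]
ft_force: [1.2, 0.1, 0.9]
width: 65.9
grasp_force: 0.0
```

Request:
servo_tool([
  [[-0.5, 0.44, 0.85, 0, 0, 0, 0], [-0.5, 0.44, 0.85, 0, 0, 0, 0], [-0.5, 0.44, 0.85, 0, 0, 0, 0], [-0.5, 0.44, 0.85, 0, 0, 0, 0], [-0.5, 0.44, 0.85, 0, 0, 0, 0]],
])

```text
t: 0.98
ee_pos: [383.5, -247.9, 302.7]
orientation: [3.118, 0.381, 0.0]
ft_force: [0.0, -1.2, -0.3]
width: 65.9
grasp_force: 0.0
```

Request:
servo_tool([
  [[-0.5, 0.44, 0.85, 0, 0, 0, 0], [-0.5, 0.44, 0.85, 0, 0, 0, 0], [-0.5, 0.44, 0.85, 0, 0, 0, 0], [-0.5, 0.44, 0.85, 0, 0, 0, 0], [-0.5, 0.44, 0.85, 0, 0, 0, 0]],
])

```text
t: 1.4
ee_pos: [471.5, -77.7, 302.7]
orientation: [3.118, 0.382, -0.0]
ft_force: [0.9, -0.5, 0.8]
width: 65.9
grasp_force: 0.0
```

Request:
servo_tool([
  [[-0.5, 0.44, 0.85, 0, 0, 0, 0], [-0.5, 0.44, 0.85, 0, 0, 0, 0], [-0.5, 0.44, 0.85, 0, 0, 0, 0], [-0.5, 0.44, 0.85, 0, 0, 0, 0], [-0.5, 0, 0, 0, 0, 0, 0]],
])

```text
t: 1.82
ee_pos: [544.1, 61.2, 302.8]
orientation: [-3.116, -0.388, -0.004]
ft_force: [0.3, 0.7, 0.4]
width: 65.8
grasp_force: 0.0
```

Request:
servo_tool([
  [[-0.5, 0.35, 0.7, -0.5, 0, 0, 0], [-0.5, 0, 0, -0.9, 0, 0, 0], [-0.5, 0, 0, -0.9, 0, 0, 0], [-0.5, 0, 0, 0, 0, 0, 0], [-0.5, 0, 0, 0, 0, 0, 0]],
])

```text
t: 2.23
ee_pos: [554.2, 83.9, 209.3]
orientation: [3.118, 0.381, -0.008]
ft_force: [-0.4, 0.7, 0.3]
width: 65.9
grasp_force: 0.0
```

```bash
python3 - <<'E'
from h import *
a=img('scene');b=img('top')
c=cv2.resize(a[150:320,160:320],None,fx=3.5,fy=3.5,interpolation=cv2.INTER_CUBIC)
d=cv2.resize(b[130:270,150:210],None,fx=4,fy=4,interpolation=cv2.INTER_CUBIC)[:595]
o=np.zeros((595,c.shape[1]+d.shape[1],3),np.uint8);o[:c.shape[0],:c.shape[1]]=c;o[:d.shape[0],c.shape[1]:]=d[:595]
o=o[:595,:800];cv2.imwrite('pics/c3.png',o[:,:,::-1]);print(o.shape)
print(readout.get_obs()['ee_pos'],proj('scene',[[558,89,66],[558,89,77]]),proj('top',[[558,89,77]]))
E
```

```text
(595, 800, 3)
[556.32968956  84.02856169 212.29898262] [[232.73311367 261.27209081]
 [232.31000952 258.33955767]] [[182.0397701  193.14878244]]
```

View pics/c3.png

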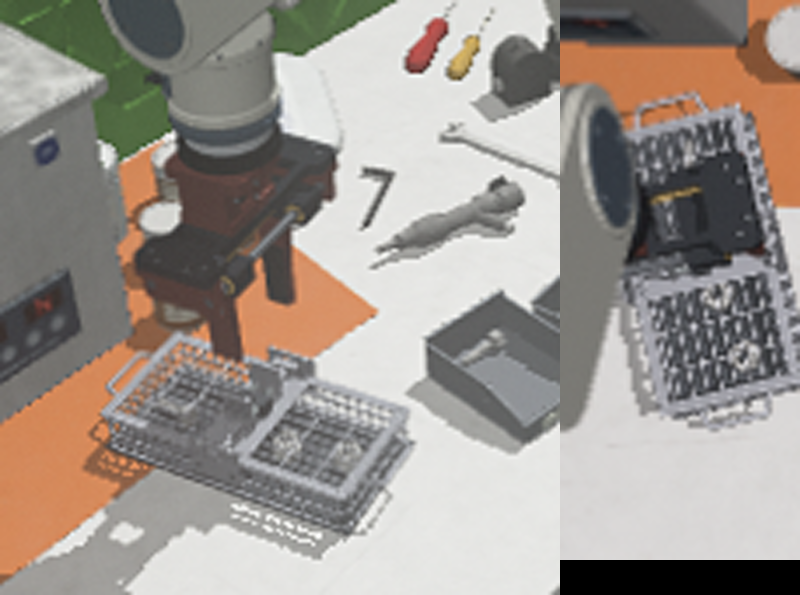

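The scene view shows the open fingers above the lid, straddling the latch (latch at crop (260,385), predicted at (254,389)). I'll correct slightly, go down and pinch.

Request:
servo_tool([
  [[-0.5, 0.05, 0.12, -0.6, 0, 0, 0], [-0.5, 0, 0, -0.6, 0, 0, 0], [-0.5, 0, 0, -0.5, 0, 0, 0], [-0.5, 0, 0, -0.2, 0, 0, 0], [-0.5, 0, 0, 0, 0, 0, 0]],
])

```text
t: 2.75
ee_pos: [557.7, 88.8, 135.0]
orientation: [-3.118, -0.381, 0.0]
ft_force: [-0.0, -0.1, 0.5]
width: 65.6
grasp_force: 0.0
```

Request:
servo_tool([
  [[1, 0, 0, 0, 0, 0, 0], [1, 0, 0, 0, 0, 0, 0], [1, 0, 0, 0, 0, 0, 0], [1, 0, 0, 0, 0, 0, 0], [1, 0, 0, 0, 0, 0, 0]],
])

```text
t: 3.17
ee_pos: [558.5, 89.3, 136.1]
orientation: [-3.118, -0.382, -0.004]
ft_force: [-1.0, 0.8, 7.7]
width: 36.3
grasp_force: 5.3
```

Request:
servo_tool([
  [[1, 0, 0, 0, 0, 0, 0], [1, 0, 0, 0, 0, 0, 0], [1, 0, 0, 0, 0, 0, 0], [1, 0, 0, 0, 0, 0, 0], [1, 0, 0, 0, 0, 0, 0]],
])

```text
t: 3.58
ee_pos: [558.4, 89.6, 136.4]
orientation: [-3.118, -0.382, -0.004]
ft_force: [-1.9, 2.0, 10.5]
width: 28.7
grasp_force: 30.0
```

Request:
servo_tool([
  [[1, 0, 0, 0.2, 0, 0, 0], [1, 0, 0, 0.3, 0, 0, 0], [1, 0, 0, 0.3, 0, 0, 0], [1, 0, 0, 0.3, 0, 0, 0], [1, 0, 0, 0.3, 0, 0, 0]],
])

```text
t: 4.0
ee_pos: [557.7, 89.1, 192.3]
orientation: [3.118, 0.382, 0.001]
ft_force: [-0.2, 0.1, -2.3]
width: 28.7
grasp_force: 30.0
```

Request:
servo_tool([
  [[1, 0, 0, 0.4, 0, 0, 0], [1, 0, 0, 0.4, 0, 0, 0], [1, 0, 0, 0.4, 0, 0, 0], [1, 0, 0, 0, 0, 0, 0], [1, 0, 0, 0, 0, 0, 0]],
])

```text
t: 4.42
ee_pos: [558.0, 89.1, 240.0]
orientation: [-3.118, -0.381, -0.004]
ft_force: [1.6, -0.3, -1.8]
width: 29.1
grasp_force: 30.0
```

```bash
python3 - <<'E'
from h import *
a=img('scene');b=img('top')
c=cv2.resize(a[150:320,160:320],None,fx=3.5,fy=3.5,interpolation=cv2.INTER_CUBIC)
d=cv2.resize(b[130:270,150:210],None,fx=4,fy=4,interpolation=cv2.INTER_CUBIC)
o=np.zeros((595,800,3),np.uint8);o[:,:560]=c;o[:560,560:]=d
cv2.imwrite('pics/c4.png',o[:,:,::-1]);print(readout.get_obs())
E
```

```text
{'t': 4.5167, 'qpos': array([ 1.37352243e-01,  4.18923112e-01,  1.81303686e+00, -8.29177783e-05,
        9.10426786e-01,  1.46471557e+00]), 'qvel': array([ 0.00087116,  0.0148024 ,  0.00620999, -0.00088426, -0.00048418,
       -0.00104037]), 'joint_torque': array([-4.13051152e-03, -5.24149704e+01, -2.46821362e+01,  1.62625179e-02,
       -1.00557224e-01, -1.26658360e-03]), 'ee_pos': array([557.06786195,  88.99730265, 238.24844186]), 'orientation': array([ 3.11826292e+00,  3.81510060e-01, -1.24558793e-03]), 'ft_force': array([ 0.22096302,  0.02180206, -2.67141913]), 'moment': array([0.00678181, 0.02310754, 0.03856444]), 'grasp_force': 29.95917409658432, 'width': 29.046369651059276}
```

View pics/c4.png

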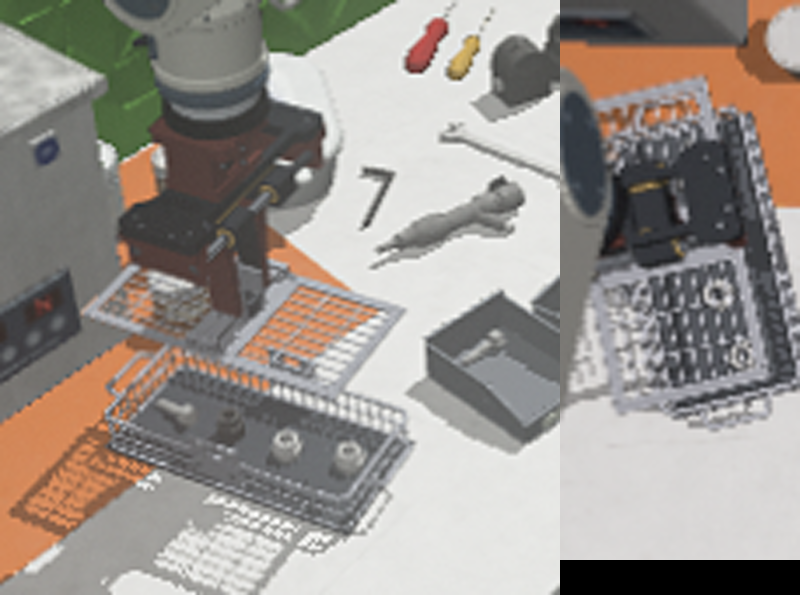

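The lid is off and hangs level. In the basket, along a line, are the bolt (crop 178,412), the dark round nut (230,422), and the two hexagon nuts (287,445) and (349,457). Now I'll lay the lid to the left of the basket.

Request:
servo_tool([
  [[1, -0.2, 0.4, 0, 0, 0, 0], [1, -0.4, 0.7, 0, 0, 0, 0], [1, -0.5, 0.8, 0, 0, 0, 0], [1, -0.5, 0.8, 0, 0, 0, 0], [1, -0.5, 0.8, 0, 0, 0, 0]],
])

```text
t: 4.93
ee_pos: [472.0, 229.8, 237.5]
orientation: [3.118, 0.38, -0.003]
ft_force: [0.3, 0.9, -1.8]
width: 28.8
grasp_force: 30.0
```

Request:
servo_tool([
  [[1, -0.4, 0.7, -0.1, 0, 0, 0], [1, -0.2, 0.4, -0.4, 0, 0, 0], [1, 0, 0, -0.7, 0, 0, 0], [1, 0, 0, -0.7, 0, 0, 0], [1, 0, 0, -0.6, 0, 0, 0]],
])

```text
t: 5.35
ee_pos: [448.3, 273.2, 136.4]
orientation: [3.117, 0.384, -0.003]
ft_force: [0.1, -0.1, -1.8]
width: 28.7
grasp_force: 30.0
```

Request:
servo_tool([
  [[1, 0, 0, -0.4, 0, 0, 0], [1, 0, 0, -0.2, 0, 0, 0], [1, 0, 0, -0.1, 0, 0, 0], [1, 0, 0, 0, 0, 0, 0], [1, 0, 0, 0, 0, 0, 0]],
])

```text
t: 5.77
ee_pos: [449.9, 273.2, 111.0]
orientation: [-3.118, -0.381, -0.001]
ft_force: [0.5, -0.1, -2.0]
width: 28.8
grasp_force: 30.0
```

Request:
servo_tool([
  [[1, 0, 0, -0.1, 0, 0, 0], [1, 0, 0, -0.1, 0, 0, 0], [1, 0, 0, -0.1, 0, 0, 0], [1, 0, 0, -0.05, 0, 0, 0], [1, 0, 0, 0, 0, 0, 0]],
])

```text
t: 6.18
ee_pos: [449.6, 273.1, 96.6]
orientation: [3.118, 0.382, 0.0]
ft_force: [0.0, 0.3, -1.7]
width: 28.9
grasp_force: 30.0
```

Request:
servo_tool([
  [[1, 0, 0, -0.03, 0, 0, 0], [1, 0, 0, -0.02, 0, 0, 0], [1, 0, 0, 0, 0, 0, 0]],
])

```text
t: 6.43
ee_pos: [449.7, 273.2, 96.3]
orientation: [-3.118, -0.382, -0.0]
ft_force: [-4.6, -3.6, 18.9]
width: 29.2
grasp_force: 30.1
```

Request:
servo_tool([
  [[-0.5, 0, 0, 0, 0, 0, 0], [-0.5, 0, 0, 0, 0, 0, 0], [-0.5, 0, 0, 0, 0, 0, 0], [-0.5, 0, 0, 0, 0, 0, 0], [-0.5, 0, 0, 0, 0, 0, 0]],
])

```text
t: 6.85
ee_pos: [449.7, 273.3, 94.9]
orientation: [-3.118, -0.382, -0.001]
ft_force: [-0.1, 0.6, -0.0]
width: 59.2
grasp_force: 0.0
```

Request:
servo_tool([
  [[-0.5, 0, 0, 0.5, 0, 0, 0], [-0.5, 0, 0, 0.9, 0, 0, 0], [-0.5, 0, 0, 0.9, 0, 0, 0], [-0.3, 0, 0, 0.7, 0, 0, 0], [-0.3, 0, 0, 0, 0, 0, 0]],
])

```text
t: 7.27
ee_pos: [452.0, 274.6, 219.9]
orientation: [-3.115, -0.381, -0.013]
ft_force: [0.7, 0.9, 1.0]
width: 57.8
grasp_force: 0.0
```

```bash
python3 - <<'E'
from h import *
a=img('scene');b=img('top')
c=cv2.resize(a[210:320,100:310],None,fx=3.8,fy=3.8,interpolation=cv2.INTER_CUBIC)[:,:800]
d=cv2.resize(b[150:240,150:220],None,fx=2,fy=2,interpolation=cv2.INTER_CUBIC)
o=np.zeros((600,800,3),np.uint8);o[:c.shape[0],:c.shape[1]]=c;o[420:600,:140]=d
cv2.imwrite('pics/c5.png',o[:,:,::-1]);np.save('b5.npy',b);np.save('a5.npy',a);print(readout.get_obs()['ee_pos'])
E
```

```text
[450.02095245 273.41301422 215.72207022]
```

View pics/c5.png

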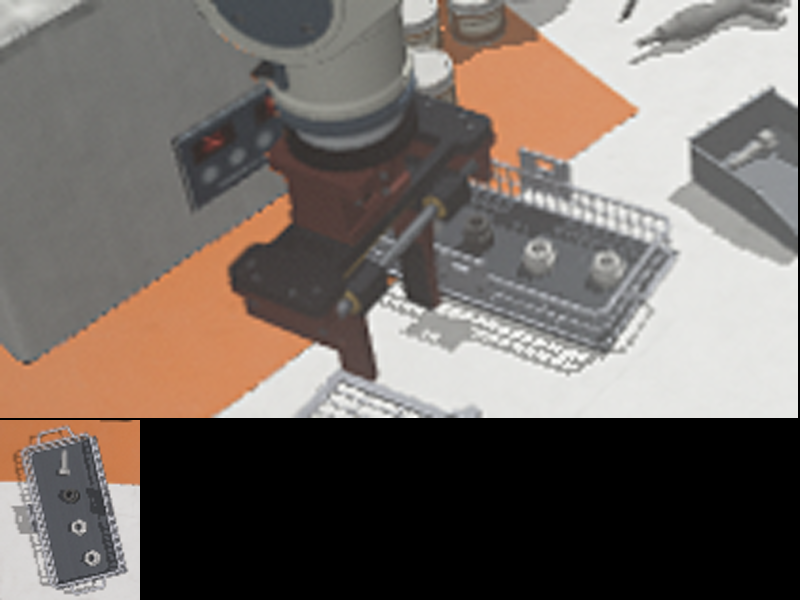

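The lid is on the bench at the left. The basket is clear in the top view, with the bolt at about (182,181), round nut (184,197), and hexagon nuts (189,213) and (196,228). I'll measure these with masks.

```bash
python3 - <<'E'
from h import *
b=np.load('b5.npy');g=cv2.cvtColor(b,cv2.COLOR_RGB2GRAY)
o=b[155:240,155:215]; c=cv2.resize(o,None,fx=7,fy=7,interpolation=cv2.INTER_CUBIC);cv2.imwrite('pics/c6.png',c[:,:,::-1])
for n,(u,v),z in [('bolt',(182,181),10),('rnd',(184,197),22),('h1',(189,213),18),('h2',(196,228),18)]:
    w=g[v-10:v+11,u-8:u+9].astype(float);fl=np.median(w)
    m=((w<fl-25) if n=='rnd' else (w>fl+35)).astype(np.uint8)
    k,l,s,ct=cv2.connectedComponentsWithStats(m,connectivity=8)
    for i in range(1,k):
        if s[i,4]>8:
            px=ct[i]+[u-8,v-10];ys,xs=np.where(l==i);(r,sz,an)=cv2.minAreaRect(np.c_[xs,ys].astype(np.float32))
            print(n,fl,px.round(1),s[i].tolist(),np.round(sz,1),round(an),ray('top',[px],z).round(1)[0,:2])
E
```

```text
bolt 86.0 [181.8 174.2] [6, 0, 5, 6, 20] [5. 4.] 90 [627.2 112.7]
h1 88.0 [189.3 204.9] [5, 0, 7, 5, 21] [4. 6.] 90 [527.7  82.6]
h1 88.0 [195.1 218.7] [11, 12, 6, 8, 26] [7. 5.] 90 [484.1  62.7]
h2 141.0 [199.  234.8] [0, 10, 17, 11, 79] [10. 16.] 90 [433.3  48.4]
h2 141.0 [191.8 232.2] [0, 13, 8, 3, 12] [1.2 7.3] 76 [441.6  71.1]
```

View pics/c6.png

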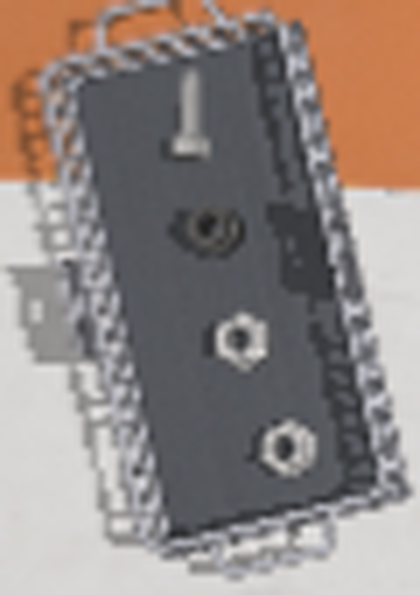

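The crop shows the bolt head at (186,147) with its tip at (190,72), the round nut at (208,227), and the hexagon nuts at (242,340) and (288,447).

```bash
python3 - <<'E'
from h import *
f=lambda P:np.array(P)/7-.43+155
P=ray('top',f([[186,147],[190,72],[189,130],[208,227],[242,340],[288,447]]),[13,10,12,27,20,20])
for n,p in zip('head tip grip rnd hexA hexB'.split(),P):print(n,p.round(1))
C=ray('top',f([[80,85],[265,40],[375,490],[165,540]]),6);print(C.round(1)[:,:2].tolist(),C.mean(0))
print(readout.get_obs()['ee_pos'])
E
```

```text
head [622.  113.5  13. ]
tip [657.4 114.   10. ]
grip [630.1 112.8  12. ]
rnd [583.4  97.9  27. ]
hexA [533.   82.7  20. ]
hexB [484.8  60.3  20. ]
[[651.4, 164.8], [673.6, 81.7], [466.3, 24.1], [443.0, 117.3]] [558.57865459  96.97831621   6.        ]
[450.02095245 273.41301422 215.72207022]
```

Request:
servo_tool([
  [[0, 0.15, -0.9, 0, 0, 0, 0], [0, 0.15, -0.9, 0, 0, 0, 0], [0, 0.15, -0.9, 0, 0, 0, 0], [0, 0.15, -0.9, 0, 0, 0, 0], [0, 0.15, -0.9, 0, 0, 0, 0]],
])

```text
t: 7.78
ee_pos: [478.5, 91.5, 213.0]
orientation: [3.118, 0.383, -0.005]
ft_force: [0.0, 0.1, 0.6]
width: 43.8
grasp_force: 0.0
```

Request:
servo_tool([
  [[0, 0.13, -0.83, 0, 0, 0, 0], [0, 0, 0, -0.6, 0, 0, 0], [0, 0, 0, -0.6, 0, 0, 0], [0, 0, 0, -0.4, 0, 0, 0], [0, 0, 0, 0, 0, 0, 0]],
])

```text
t: 8.2
ee_pos: [481.9, 59.3, 146.6]
orientation: [-3.118, -0.38, 0.013]
ft_force: [-0.3, 0.1, -0.9]
width: 44.0
grasp_force: 0.0
```

Request:
servo_tool([
  [[0, 0, 0, -0.5, 0, 0, 0], [0, 0, 0, -0.5, 0, 0, 0], [0, 0, 0, -0.3, 0, 0, 0], [0, 0, 0, 0, 0, 0, 0], [0, 0, 0, 0, 0, 0, 0]],
])

```text
t: 8.62
ee_pos: [484.2, 60.1, 98.2]
orientation: [-3.118, -0.382, 0.004]
ft_force: [0.6, -1.0, -0.9]
width: 44.3
grasp_force: 0.0
```

Request:
servo_tool([
  [[0, 0, 0, -0.2, 0, 0, 0], [0, 0, 0, -0.05, 0, 0, 0], [0, 0, 0, 0, 0, 0, 0], [1, 0, 0, 0, 0, 0, 0], [1, 0, 0, 0, 0, 0, 0]],
])

```text
t: 9.03
ee_pos: [484.9, 60.0, 89.1]
orientation: [3.118, 0.382, 0.001]
ft_force: [-0.6, -0.7, -0.5]
width: 34.1
grasp_force: 0.0
```

Request:
servo_tool([
  [[1, 0, 0, 0, 0, 0, 0], [1, 0, 0, 0, 0, 0, 0], [1, 0, 0, 0, 0, 0, 0], [1, 0, 0, 0, 0, 0, 0], [1, 0, 0, 0, 0, 0, 0]],
])

```text
t: 9.45
ee_pos: [484.9, 60.0, 88.9]
orientation: [-3.118, -0.382, -0.001]
ft_force: [-0.4, -0.8, 5.1]
width: 23.0
grasp_force: 30.0
```

Request:
servo_tool([
  [[1, 0, 0, 0.5, 0, 0, 0], [1, 0, 0, 0.9, 0, 0, 0], [1, 0, 0, 0.9, 0, 0, 0], [1, -0.18, -0.91, 0, 0, 0, 0], [1, -0.18, -0.91, 0, 0, 0, 0]],
])

```text
t: 9.87
ee_pos: [471.8, -12.5, 182.8]
orientation: [3.117, 0.388, 0.009]
ft_force: [0.1, -0.6, -1.4]
width: 22.8
grasp_force: 30.0
```

Request:
servo_tool([
  [[1, -0.18, -0.91, 0, 0, 0, 0], [1, -0.18, -0.91, 0, 0, 0, 0], [1, -0.18, -0.91, 0, 0, 0, 0], [1, -0.18, -0.91, 0, 0, 0, 0], [1, -0.18, -0.91, 0, 0, 0, 0]],
])

```text
t: 10.28
ee_pos: [433.5, -196.5, 180.6]
orientation: [-3.118, -0.382, 0.0]
ft_force: [0.4, -0.3, 0.2]
width: 22.9
grasp_force: 30.0
```

Request:
servo_tool([
  [[1, -0.18, -0.91, 0, 0, 0, 0], [1, -0.18, -0.91, 0, 0, 0, 0], [1, -0.18, -0.91, 0, 0, 0, 0], [1, 0, 0, 0, 0, 0, 0], [1, 0, 0, 0, 0, 0, 0]],
])

```text
t: 10.7
ee_pos: [412.1, -305.5, 180.4]
orientation: [-3.119, -0.376, 0.0]
ft_force: [-0.2, 0.9, -0.4]
width: 22.9
grasp_force: 30.0
```

```bash
python3 - <<'E'
from h import *
a=img('scene');b=img('top')
np.save('b7.npy',b)
c=cv2.resize(b[200:290,210:350],None,fx=5.5,fy=5.5,interpolation=cv2.INTER_CUBIC);cv2.imwrite('pics/c7.png',c[:,:,::-1])
print(readout.get_obs()['ee_pos'])
E
```

```text
[ 412.3179242  -303.24796996  180.28861699]
```

Request:
servo_tool([
  [[1, 0, 0, -0.7, 0, 0, 0], [1, 0, 0, -0.7, 0, 0, 0], [1, 0, 0, -0.5, 0, 0, 0], [1, 0, 0, -0.3, 0, 0, 0], [1, 0, 0, 0, 0, 0, 0]],
])

```text
t: 11.22
ee_pos: [412.0, -301.8, 90.5]
orientation: [-3.115, -0.384, 0.005]
ft_force: [-0.8, 0.6, -1.2]
width: 22.7
grasp_force: 30.0
```

Request:
servo_tool([
  [[1, 0, 0, 0, 0, 0, 0], [0, 0, 0, -0.03, 0, 0, 0], [0, 0, 0, 0, 0, 0, 0], [0, 0, 0, 0, 0, 0, 0], [0, 0, 0, 0, 0, 0, 0]],
])

```text
t: 11.63
ee_pos: [413.1, -304.4, 92.3]
orientation: [3.117, 0.381, 0.002]
ft_force: [0.7, -0.8, 1.5]
width: 43.1
grasp_force: 0.0
```

Request:
servo_tool([
  [[0, 0, 0, 0.5, 0, 0, 0], [0, 0, 0, 0.9, 0, 0, 0], [0, 0, 0, 0.9, 0, 0, 0], [0, 0.4, 0.85, 0, 0, 0, 0], [0, 0.4, 0.85, 0, 0, 0, 0]],
])

```text
t: 12.05
ee_pos: [446.0, -237.5, 186.5]
orientation: [3.115, 0.374, 0.008]
ft_force: [1.0, 0.9, -0.3]
width: 43.4
grasp_force: 0.0
```

Request:
servo_tool([
  [[0, 0.25, 0.89, 0, 0, 0, 0], [0, 0.25, 0.89, 0, 0, 0, 0], [0, 0.25, 0.89, 0, 0, 0, 0], [0, 0.25, 0.89, 0, 0, 0, 0], [0, 0.24, 0.89, 0, 0, 0, 0]],
])

```text
t: 12.47
ee_pos: [494.7, -56.4, 184.1]
orientation: [3.118, 0.381, 0.002]
ft_force: [1.1, -0.9, -0.0]
width: 43.7
grasp_force: 0.0
```

Request:
servo_tool([
  [[0, 0.24, 0.88, 0, 0, 0, 0], [0, 0.24, 0.88, 0, 0, 0, 0], [0, 0.24, 0.88, 0, 0, 0, 0], [0, 0.24, 0.88, 0, 0, 0, 0], [0, 0, 0, -0.3, 0, 0, 0]],
])

```text
t: 12.88
ee_pos: [536.0, 87.8, 173.9]
orientation: [-3.117, -0.388, -0.012]
ft_force: [0.6, 0.8, -0.2]
width: 44.3
grasp_force: 0.0
```

Request:
servo_tool([
  [[0, 0, 0, -0.4, 0, 0, 0], [0, 0, 0, -0.4, 0, 0, 0], [0, 0, 0, -0.4, 0, 0, 0], [0, 0, 0, 0, 0, 0, 0], [0, 0, 0, 0, 0, 0, 0]],
])

```text
t: 13.3
ee_pos: [532.1, 82.2, 123.1]
orientation: [3.118, 0.381, -0.003]
ft_force: [0.2, 0.4, -0.1]
width: 44.1
grasp_force: 0.0
```

Position is right, so I go down 34 mm and grip.

Request:
servo_tool([
  [[0, 0, 0, -0.4, 0, 0, 0], [0, 0, 0, -0.3, 0, 0, 0], [0, 0, 0, -0.15, 0, 0, 0], [0, 0, 0, 0, 0, 0, 0], [0, 0, 0, 0, 0, 0, 0]],
])

```text
t: 13.72
ee_pos: [532.7, 82.6, 89.5]
orientation: [-3.118, -0.381, 0.001]
ft_force: [0.1, 0.3, 0.1]
width: 43.8
grasp_force: 0.0
```

Request:
servo_tool([
  [[1, 0, 0, 0, 0, 0, 0], [1, 0, 0, 0, 0, 0, 0], [1, 0, 0, 0, 0, 0, 0], [1, 0, 0, 0, 0, 0, 0], [1, 0, 0, 0, 0, 0, 0]],
])

```text
t: 14.13
ee_pos: [533.1, 82.8, 90.0]
orientation: [-3.118, -0.382, -0.001]
ft_force: [-1.1, 0.4, 3.8]
width: 22.2
grasp_force: 30.0
```

Request:
servo_tool([
  [[1, 0, 0, 0, 0, 0, 0], [1, 0, 0, 0, 0, 0, 0], [1, 0, 0, 0, 0, 0, 0]],
])

```text
t: 14.38
ee_pos: [533.0, 82.8, 89.9]
orientation: [-3.118, -0.382, -0.001]
ft_force: [-0.6, 0.6, 6.0]
width: 22.0
grasp_force: 30.0
```

Request:
servo_tool([
  [[1, 0, 0, 0.5, 0, 0, 0], [1, 0, 0, 0.9, 0, 0, 0], [1, 0, 0, 0.9, 0, 0, 0], [1, -0.35, -0.88, 0, 0, 0, 0], [1, -0.35, -0.88, 0, 0, 0, 0]],
])

```text
t: 14.8
ee_pos: [506.4, 12.8, 183.7]
orientation: [3.117, 0.387, 0.009]
ft_force: [0.7, -1.0, -0.4]
width: 22.3
grasp_force: 30.0
```

Request:
servo_tool([
  [[1, -0.35, -0.88, 0, 0, 0, 0], [1, -0.35, -0.88, 0, 0, 0, 0], [1, -0.35, -0.88, 0, 0, 0, 0], [1, -0.35, -0.87, 0, 0, 0, 0], [1, -0.35, -0.87, 0, 0, 0, 0]],
])

```text
t: 15.22
ee_pos: [433.7, -164.3, 181.5]
orientation: [3.118, 0.382, -0.0]
ft_force: [1.0, 0.2, -0.8]
width: 22.2
grasp_force: 30.0
```

Request:
servo_tool([
  [[1, -0.35, -0.87, 0, 0, 0, 0], [1, -0.35, -0.87, 0, 0, 0, 0], [1, -0.35, -0.87, 0, 0, 0, 0], [1, -0.35, -0.87, 0, 0, 0, 0], [1, 0, 0, 0, 0, 0, 0]],
])

```text
t: 15.63
ee_pos: [377.2, -307.1, 181.7]
orientation: [3.117, 0.374, 0.001]
ft_force: [0.2, -0.8, -0.3]
width: 22.7
grasp_force: 30.0
```

Request:
servo_tool([
  [[1, 0, 0, -0.5, 0, 0, 0], [1, 0, 0, -0.5, 0, 0, 0], [1, 0, 0, -0.4, 0, 0, 0], [1, 0, 0, 0, 0, 0, 0], [1, 0, 0, 0, 0, 0, 0]],
])

```text
t: 16.05
ee_pos: [378.4, -301.4, 124.9]
orientation: [-3.116, -0.382, 0.003]
ft_force: [-0.3, -0.1, 0.3]
width: 22.6
grasp_force: 30.0
```

Request:
servo_tool([
  [[1, 0, 0, -0.5, 0, 0, 0], [1, 0, 0, -0.3, 0, 0, 0], [1, 0, 0, -0.1, 0, 0, 0], [1, 0, 0, 0, 0, 0, 0], [1, 0, 0, 0, 0, 0, 0]],
])

```text
t: 16.47
ee_pos: [379.2, -302.2, 90.2]
orientation: [3.118, 0.382, 0.001]
ft_force: [-0.0, 0.0, 0.2]
width: 22.5
grasp_force: 30.0
```

Request:
servo_tool([
  [[0, 0, 0, 0, 0, 0, 0], [0, 0, 0, 0, 0, 0, 0], [0, 0, 0, 0, 0, 0, 0], [0, 0, 0, 0, 0, 0, 0], [0, 0, 0, 0.4, 0, 0, 0]],
])

```text
t: 16.88
ee_pos: [379.0, -302.1, 104.5]
orientation: [-3.118, -0.381, -0.0]
ft_force: [0.0, 0.1, 0.1]
width: 43.8
grasp_force: 0.0
```

Request:
servo_tool([
  [[0, 0, 0, 0.9, 0, 0, 0], [0, 0, 0, 0.9, 0, 0, 0], [0, 0.42, 0.83, 0, 0, 0, 0], [0, 0.42, 0.83, 0, 0, 0, 0], [0, 0.42, 0.83, 0, 0, 0, 0]],
])

```text
t: 17.3
ee_pos: [429.6, -201.9, 178.6]
orientation: [3.118, 0.378, 0.003]
ft_force: [0.4, -0.0, -0.8]
width: 43.8
grasp_force: 0.0
```

Request:
servo_tool([
  [[0, 0.42, 0.83, 0, 0, 0, 0], [0, 0.42, 0.83, 0, 0, 0, 0], [0, 0.42, 0.83, 0, 0, 0, 0], [0, 0.42, 0.83, 0, 0, 0, 0], [0, 0.42, 0.83, 0, 0, 0, 0]],
])

```text
t: 17.72
ee_pos: [513.5, -34.6, 177.7]
orientation: [3.118, 0.382, -0.0]
ft_force: [0.9, -0.6, -0.1]
width: 43.7
grasp_force: 0.0
```

Request:
servo_tool([
  [[0, 0.43, 0.84, 0, 0, 0, 0], [0, 0.43, 0.84, 0, 0, 0, 0], [0, 0.43, 0.84, 0, 0, 0, 0], [0, 0.45, 0.85, 0, 0, 0, 0], [0, 0, 0, 0, 0, 0, 0]],
])

```text
t: 18.13
ee_pos: [585.8, 103.5, 178.2]
orientation: [-3.116, -0.388, -0.007]
ft_force: [-0.3, -0.6, -0.1]
width: 43.7
grasp_force: 0.0
```

Request:
servo_tool([
  [[0, 0, 0, -0.5, 0, 0, 0], [0, 0, 0, -0.5, 0, 0, 0], [0, 0, 0, -0.4, 0, 0, 0], [0, 0, 0, 0, 0, 0, 0], [0, 0, 0, 0, 0, 0, 0]],
])

```text
t: 18.55
ee_pos: [582.0, 97.9, 120.9]
orientation: [3.118, 0.381, -0.004]
ft_force: [0.3, 0.7, 0.4]
width: 43.7
grasp_force: 0.0
```

Request:
servo_tool([
  [[0, 0.02, 0, -0.4, 0, 0, 0], [0, 0, 0, -0.3, 0, 0, 0], [0, 0, 0, -0.1, 0, 0, 0], [0, 0, 0, 0, 0, 0, 0], [0, 0, 0, 0, 0, 0, 0]],
])

```text
t: 18.97
ee_pos: [583.6, 98.3, 89.8]
orientation: [-3.118, -0.381, 0.0]
ft_force: [0.6, -1.1, -0.2]
width: 43.8
grasp_force: 0.0
```

Request:
servo_tool([
  [[1, 0, 0, 0, 0, 0, 0], [1, 0, 0, 0, 0, 0, 0], [1, 0, 0, 0, 0, 0, 0], [1, 0, 0, 0, 0, 0, 0], [1, 0, 0, 0, 0, 0, 0]],
])

```text
t: 19.38
ee_pos: [583.8, 98.3, 89.9]
orientation: [-3.118, -0.382, -0.001]
ft_force: [-0.4, -0.4, 2.5]
width: 20.4
grasp_force: 30.0
```

Request:
servo_tool([
  [[1, 0, 0, 0, 0, 0, 0], [1, 0, 0, 0, 0, 0, 0], [1, 0, 0, 0, 0, 0, 0]],
])

```text
t: 19.63
ee_pos: [583.8, 98.4, 89.9]
orientation: [-3.118, -0.382, -0.001]
ft_force: [-1.5, -0.0, 5.6]
width: 20.8
grasp_force: 30.0
```

Request:
servo_tool([
  [[1, 0, 0, 0.5, 0, 0, 0], [1, 0, 0, 0.9, 0, 0, 0], [1, 0, 0, 0.9, 0, 0, 0], [1, -0.3, -0.5, 0, 0, 0, 0], [1, -0.5, -0.84, 0, 0, 0, 0]],
])

```text
t: 20.05
ee_pos: [554.4, 46.3, 184.0]
orientation: [3.118, 0.387, 0.012]
ft_force: [0.2, -1.7, -0.8]
width: 20.5
grasp_force: 30.0
```

Request:
servo_tool([
  [[1, -0.5, -0.84, 0, 0, 0, 0], [1, -0.5, -0.84, 0, 0, 0, 0], [1, -0.5, -0.84, 0, 0, 0, 0], [1, -0.5, -0.84, 0, 0, 0, 0], [1, -0.5, -0.84, 0, 0, 0, 0]],
])

```text
t: 20.47
ee_pos: [450.2, -124.4, 181.3]
orientation: [-3.118, -0.382, 0.0]
ft_force: [0.2, -0.4, -0.2]
width: 20.4
grasp_force: 30.0
```

Request:
servo_tool([
  [[1, -0.5, -0.84, 0, 0, 0, 0], [1, -0.5, -0.84, 0, 0, 0, 0], [1, -0.25, -0.38, 0, 0, 0, 0], [1, 0, 0, 0, 0, 0, 0], [1, 0, 0, 0, 0, 0, 0]],
])

```text
t: 20.88
ee_pos: [401.1, -206.2, 181.4]
orientation: [-3.119, -0.377, 0.0]
ft_force: [-0.1, -0.8, -0.1]
width: 20.8
grasp_force: 30.0
```

Request:
servo_tool([
  [[1, 0, 0, -0.5, 0, 0, 0], [1, 0, 0, -0.5, 0, 0, 0], [1, 0, 0, -0.4, 0, 0, 0], [1, 0, 0, 0, 0, 0, 0], [1, 0, 0, 0, 0, 0, 0]],
])

```text
t: 21.3
ee_pos: [401.8, -204.5, 125.0]
orientation: [-3.117, -0.384, 0.003]
ft_force: [-0.0, 0.2, 0.0]
width: 20.8
grasp_force: 30.0
```

Request:
servo_tool([
  [[1, 0, 0, -0.5, 0, 0, 0], [1, 0, 0, -0.3, 0, 0, 0], [1, 0, 0, -0.1, 0, 0, 0], [1, 0, 0, 0, 0, 0, 0], [1, 0, 0, 0, 0, 0, 0]],
])

```text
t: 21.72
ee_pos: [402.1, -205.5, 90.2]
orientation: [3.118, 0.383, 0.001]
ft_force: [-0.7, -0.8, -0.7]
width: 20.5
grasp_force: 30.0
```

Request:
servo_tool([
  [[0, 0, 0, 0, 0, 0, 0], [0, 0, 0, 0, 0, 0, 0], [0, 0, 0, 0, 0, 0, 0], [0, 0, 0, 0, 0, 0, 0], [0, 0, 0, 0.4, 0, 0, 0]],
])

```text
t: 22.13
ee_pos: [400.6, -205.2, 104.3]
orientation: [-3.116, -0.381, 0.004]
ft_force: [0.1, 0.2, -0.2]
width: 43.7
grasp_force: 0.0
```

Request:
servo_tool([
  [[0, 0, 0, 0.9, 0, 0, 0], [0, 0, 0, 0.9, 0, 0, 0], [0, 0.57, 0.79, 0, 0, 0, -0.24], [0, 0.57, 0.79, 0, 0, 0, -0.24], [0, 0.57, 0.79, 0, 0, 0, -0.24]],
])

```text
t: 22.55
ee_pos: [470.9, -110.4, 178.8]
orientation: [3.128, 0.278, 0.004]
ft_force: [0.9, -0.0, 0.2]
width: 43.6
grasp_force: 0.0
```

Request:
servo_tool([
  [[0, 0.57, 0.79, 0, 0, 0, -0.24], [0, 0.57, 0.79, 0, 0, 0, -0.24], [0, 0.57, 0.79, 0, 0, 0, -0.24], [0, 0.57, 0.79, 0, 0, 0, -0.24], [0, 0.57, 0.79, 0, 0, 0, -0.24]],
])

```text
t: 22.97
ee_pos: [584.7, 49.0, 177.7]
orientation: [3.139, 0.118, 0.0]
ft_force: [0.6, -0.1, 0.7]
width: 43.7
grasp_force: 0.0
```

Request:
servo_tool([
  [[0, 0.57, 0.8, 0, 0, 0, -0.24], [0, 0.57, 0.8, 0, 0, 0, -0.24], [0, 0, 0, 0, 0, 0, 0], [0, 0, 0, -0.3, 0, 0, 0], [0, 0, 0, -0.4, 0, 0, 0]],
])

```text
t: 23.38
ee_pos: [629.6, 111.1, 149.6]
orientation: [-3.141, -0.055, -0.002]
ft_force: [-0.3, -0.4, -1.1]
width: 43.9
grasp_force: 0.0
```

Request:
servo_tool([
  [[0, 0, 0, -0.4, 0, 0, 0], [0, 0, 0, -0.3, 0, 0, 0], [0, 0, 0, 0, 0, 0, 0], [0, 0, 0, 0, 0, 0, 0], [0, 0, 0, 0, 0, 0, 0]],
])

```text
t: 23.8
ee_pos: [629.6, 110.6, 121.8]
orientation: [3.141, 0.053, 0.0]
ft_force: [0.9, 0.4, -1.0]
width: 43.7
grasp_force: 0.0
```

Request:
servo_tool([
  [[0, 0, 0.06, -0.4, 0, 0, 0], [0, 0, 0, -0.3, 0, 0, 0], [0, 0, 0, -0.12, 0, 0, 0], [0, 0, 0, 0, 0, 0, 0], [0, 0, 0, 0, 0, 0, 0]],
])

```text
t: 24.22
ee_pos: [629.5, 113.4, 88.6]
orientation: [3.141, 0.054, -0.001]
ft_force: [-0.2, -0.0, 0.5]
width: 43.7
grasp_force: 0.0
```

Request:
servo_tool([
  [[1, 0, 0, 0, 0, 0, 0], [1, 0, 0, 0, 0, 0, 0], [1, 0, 0, 0, 0, 0, 0], [1, 0, 0, 0, 0, 0, 0], [1, 0, 0, 0, 0, 0, 0]],
])

```text
t: 24.63
ee_pos: [629.7, 113.5, 89.0]
orientation: [3.141, 0.054, 0.001]
ft_force: [-0.2, -0.5, 2.0]
width: 16.1
grasp_force: 30.0
```

Request:
servo_tool([
  [[1, 0, 0, 0, 0, 0, 0], [1, 0, 0, 0, 0, 0, 0], [1, 0, 0, 0, 0, 0, 0]],
])

```text
t: 24.88
ee_pos: [629.7, 113.5, 89.0]
orientation: [-3.141, -0.053, -0.001]
ft_force: [-0.6, -1.0, 4.4]
width: 15.5
grasp_force: 30.0
```

Request:
servo_tool([
  [[1, 0, 0, 0.5, 0, 0, 0], [1, 0, 0, 0.9, 0, 0, 0], [1, 0, 0, 0.9, 0, 0, 0], [1, -0.4, -0.4, 0, 0, 0, 0], [1, -0.67, -0.66, 0, 0, 0, 0]],
])

```text
t: 25.3
ee_pos: [590.0, 72.6, 183.6]
orientation: [-3.14, -0.057, -0.014]
ft_force: [0.2, -0.6, 0.4]
width: 15.4
grasp_force: 30.0
```

Request:
servo_tool([
  [[1, -0.67, -0.66, 0, 0, 0, 0], [1, -0.67, -0.66, 0, 0, 0, 0], [1, -0.67, -0.66, 0, 0, 0, 0], [1, -0.67, -0.66, 0, 0, 0, 0], [1, -0.67, -0.66, 0, 0, 0, 0]],
])

```text
t: 25.72
ee_pos: [451.2, -61.7, 180.7]
orientation: [3.141, 0.054, 0.0]
ft_force: [-0.4, -0.6, -0.1]
width: 15.3
grasp_force: 30.0
```

Request:
servo_tool([
  [[1, -0.67, -0.66, 0, 0, 0, 0], [1, -0.26, -0.26, 0, 0, 0, 0], [1, 0, 0, 0, 0, 0, 0], [1, 0, 0, -0.3, 0, 0, 0], [1, 0, 0, -0.5, 0, 0, 0]],
])

```text
t: 26.13
ee_pos: [417.6, -98.1, 149.9]
orientation: [3.14, 0.052, 0.008]
ft_force: [1.2, 0.5, -0.4]
width: 15.6
grasp_force: 30.0
```

Request:
servo_tool([
  [[1, 0, 0, -0.5, 0, 0, 0], [1, 0, 0, -0.2, 0, 0, 0], [1, 0, 0, 0, 0, 0, 0], [1, 0, 0, 0, 0, 0, 0]],
])

```text
t: 26.47
ee_pos: [415.9, -97.3, 120.6]
orientation: [-3.141, -0.054, 0.001]
ft_force: [0.1, 0.7, 0.3]
width: 15.7
grasp_force: 30.0
```

Down 33 mm, release, lift clear and back away.

Request:
servo_tool([
  [[1, 0, 0, -0.4, 0, 0, 0], [1, 0, 0, -0.3, 0, 0, 0], [1, 0, 0, -0.1, 0, 0, 0], [1, 0, 0, 0, 0, 0, 0], [1, 0, 0, 0, 0, 0, 0]],
])

```text
t: 26.88
ee_pos: [416.0, -97.7, 89.3]
orientation: [3.141, 0.054, 0.001]
ft_force: [-0.0, -0.1, -0.9]
width: 15.6
grasp_force: 30.0
```

Request:
servo_tool([
  [[0, 0, 0, 0, 0, 0, 0], [0, 0, 0, 0, 0, 0, 0], [0, 0, 0, 0, 0, 0, 0], [0, 0, 0, 0, 0, 0, 0], [0, 0, 0, 0.4, 0, 0, 0]],
])

```text
t: 27.3
ee_pos: [414.5, -97.4, 103.5]
orientation: [-3.14, -0.053, 0.005]
ft_force: [-0.2, -0.5, -0.5]
width: 42.5
grasp_force: 0.0
```

Request:
servo_tool([
  [[0, 0, 0, 0.9, 0, 0, 0], [0, 0, 0, 0.9, 0, 0, 0], [0, 0, 0, 0.9, 0, 0, 0], [0, 0.6, 0.7, 0.3, 0, 0, 0], [0, 0.6, 0.7, 0.3, 0, 0, 0]],
])

```text
t: 27.72
ee_pos: [464.0, -42.0, 239.4]
orientation: [3.141, 0.048, 0.006]
ft_force: [0.6, -0.7, 0.0]
width: 44.0
grasp_force: 0.0
```

Request:
servo_tool([
  [[0, 0.6, 0.7, 0, 0, 0, 0], [0, 0.6, 0.7, 0, 0, 0, 0], [0, 0.6, 0.7, 0, 0, 0, 0], [0, 0, 0, 0, 0, 0, 0], [0, 0, 0, 0, 0, 0, 0]],
])

```text
t: 28.13
ee_pos: [536.1, 43.6, 236.6]
orientation: [3.141, 0.058, 0.0]
ft_force: [0.3, -1.0, -0.9]
width: 43.6
grasp_force: 0.0
```

```bash
python3 - <<'E'
from h import *
b=img('top');a=img('scene')
o=np.zeros((600,800,3),np.uint8)
c=cv2.resize(b[200:275,215:345],None,fx=4,fy=4,interpolation=cv2.INTER_CUBIC);o[:300,:520]=c
d=cv2.resize(b[150:290,75:215],None,fx=2,fy=2,interpolation=cv2.INTER_CUBIC);o[:280,520:]=d
e=cv2.resize(a[210:310,100:366],None,fx=3,fy=3,interpolation=cv2.INTER_CUBIC);o[300:,:798]=e
cv2.imwrite('pics/c8.png',o[:,:,::-1])
E
```

```text
(no output)
```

View pics/c8.png

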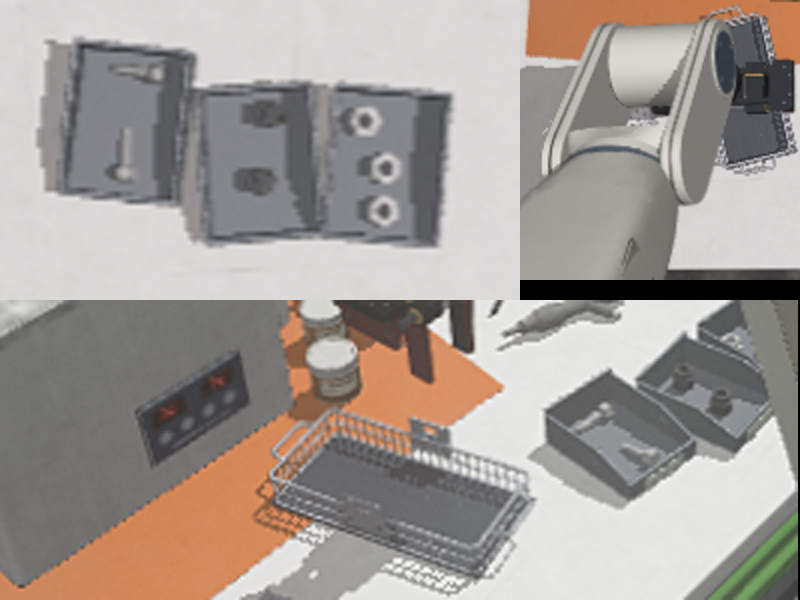

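All four parts are in the correct bins: two bolts, two round nuts and three hexagon nuts. The basket is empty. The lid is hidden by the arm here, so I'll check it in the earlier top picture, taken after it was released.

```bash
python3 - <<'E'
from h import *
b=np.load('b7.npy')
cv2.imwrite('pics/c9.png',cv2.resize(b[150:290,90:215],None,fx=4,fy=4,interpolation=cv2.INTER_CUBIC)[:,:,::-1])
E
```

```text
(no output)
```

View pics/c9.png

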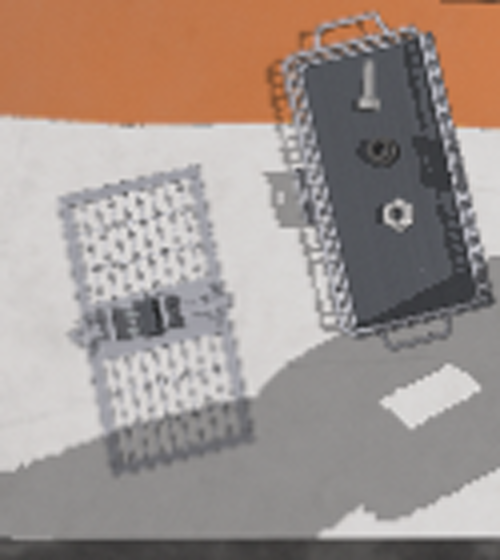

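The lid lies flat and right way up on the bare bench (crop centre (158,318)), with its bolts sprung out. I'm handing the job in.

```bash
python3 -c "
from h import *
print(close_job())"
```

```text
the job is handed in; nothing more can be done
None
```

The job is handed in at about 28 s: the last pictures show the lid flat and right way up on the bench and all four parts in the bins of their own kind, but the hand-in returned no verdict.

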